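# Brace the flux jar in its stand and twist off its tight cap

### The job

Take the square glass jar out of the divided tray by its steel cap and set it fully home, upright, in the square pocket of the bench stand, so that the pocket braces it. Then twist the tight cap anticlockwise (seen from above) just until its lugs come free of the thread, without slamming or wrenching the glass, and lift it straight off. Finish while still holding the cap, level and still, just above the open mouth and clear of it, with the jar standing home in the pocket and everything else left where it was.

Things in the scene. Friction and masses are not known exactly. Their poses are not given: they have to be found in the camera images.
- jar_mid (a point): the one square jar: amber glass, 56 mm square, 44 mm high to the shoulder, with a wide round neck, about 0.2 kg, upright in one of the tray's four compartments (which one varies); this point is on its axis, 40 mm above its underside; z up, x and y across the flats. It fits the pocket any of the four ways round
- mouth (a point): centre of the jar's round mouth: 35 mm across, rim 80 mm above the jar's underside, axes as the jar. Three thread ridges round the neck hold the cap's lugs: the cap is free once its x axis is 1.15 rad or more anticlockwise of the jar's x axis; at 1.8 rad its lugs meet solid stops. Lifted before that, it only pulls the jar up with it
- cap_mid (a point): the jar's twist-off cap: round steel, 50 mm across, 17 mm high, the place to grip; this point is its centre, half-way up, 74 mm above the jar's underside when on; z along its axis. Its skirt hangs 15 mm below the rim. It starts with its x axis 0.17 to 0.44 rad anticlockwise of the jar's: a turn of 1.2 rad frees it. A springy seal keeps it tight: it takes 0.3 to 0.7 N m, so the jar must be braced
- pocket (a point): aluminium jar stand screwed to the bench, its square pocket 60 mm across; this point is the centre of the pocket's floor, 6 mm above the bench; x and y square to the walls, z up. Straight walls 28 mm above the floor, then a flared lip, 73 mm wide at its top 35 mm above the floor. A brass-wool cup (48 mm across, top 41 mm above the bench) stands 78 mm along -y. Position and yaw vary
- tray: plastic tray fixed to the bench, 180 by 180 mm, 36 mm high, 4 mm walls and floor, divided into two by two compartments 84 mm square with centres 44 mm to either side along its x and y; dividers 31 mm high; origin at the centre of its underside
- pot: bystander in the tray: low round amber jar with a steel cap, 52 mm across, 38 mm high; origin at the centre of its underside
- spool: bystander in the tray: spool of copper winding wire standing on its flange, 54 mm across, 36 mm high; origin at the centre of its underside
- tape: bystander in the tray: roll of black insulating tape lying flat, 60 mm across, 19 mm high; origin at the centre of its underside
- mallet: bystander on the bench: soft-faced mallet lying down, 250 mm long, 33 mm high; origin under the middle of the shaft
- driver: bystander on the bench: grey screwdriver lying down, 190 mm long, 26 mm high; origin under its middle
- cutters: bystander on the bench: side cutters lying down, 120 mm long, 15 mm high; origin under their pivot
- armature: bystander on the bench: small motor armature lying on its side, 150 mm long, 48 mm across; origin under its core
Mind the look-alikes: they are no part of the job. Leave any brown, red or turquoise look-alike of the part that bears cap_mid alone.

How it is judged:
By the outcome, as a careful person would: the job done as asked, in the order asked, and still so for the second after the job is handed in, while the arm keeps its last pose, push and grip.
It also fails if it takes over 42 s, if anything falls off the work surface, if the arm or the gripper's body presses on something with over 40 N, if the wrist force passes 120 N, or if a joint passes its speed limit or range.

### The arm

A 7-joint arm with a two-finger parallel gripper is mounted at the origin on the work surface. World frame = base frame: x ahead of the robot, y to its left, z up, the work surface at z = 0. Lengths are in m, angles in rad, forces in N, time in s.
With the tool pointing down it reaches from about 0.425 to 1.025 m from the base axis. Payload 9.4 kg.
Tool frame: the origin (TCP) lies on the front face of the gripper's body, between the roots of the fingers; the fingertips stand 84 mm ahead of it and the grasp point (between the pads) lies 65 mm ahead of it; z points along the fingers, y is the line along which they close (so a half turn about z gives the same grasp; the last joint's range is limited). The gripper opens to 93 mm and grips with 3 to 60 N. Pads are 15 mm wide; open, the fingers measure 128 mm over their backs; the gripper's body (75 mm by 188 mm) begins 65 mm behind the grasp point.
Start: joints at [-1.182, 0.599, -0.003, 1.599, 0.002, 0.943, -0.08], TCP at [0.326, 0.648, 0.303] pointing down, gripper open.
Joint ranges: [-2.57, 2.57], [-0.35, 1.97], [-1.29, 1.29], [0.11, 2.56], [-1.05, 4.19], [0.11, 1.86], [-2.63, 2.63]. Speed limits (rad/s): [2.22, 2.22, 3.01, 3.01, 3.14, 3.14, 3.14].

### API

Orientations are given as a rotation vector (axis times angle).
In Python, from cell import state, viewer, workorder gives the robot as it stands.
- The arm moves only by the tool play_rows, never from a script. Its argument "series" is a list of rows, each a list of 3 entries, a list of its own where there are three numbers: the shift along the tool's x, y, z in mm, then the turn about the tool's z in degrees, then the closure, from 0 (fully open) to 1 (shut). In form: [[[tx, ty, tz], twist, grip], ...]. A call has 1 to 20 rows; each row shifts and turns the commanded pose from where the row before left it, along the tool's axes as they then stand; what a row does not reach is not made up. A row lasts 1/8 s, in which the tool goes at most 62.5 mm and 10.7 degrees, less where a joint would pass 70% of its speed; a pose out of reach is approached as far as the arm can. A call is refused whole if a number of a shift passes 62.5 or a number of a turn 10.7, either way. A call with a gripper value outside its range is refused whole. The fingers move at their own pace and stop on an object; "force" is the grip in N (left out, the last holds). Time passes only in rows, so rows that do not move let the fingers close. It gives the time, the measured TCP pose, the force, the opening and the grip force at its end, in the units of the state.
- state(): the state, without advancing time (a new reading comes with each control period).
- viewer.capture(name): name is "scene" or "top"; returns a dict with "frame" (384x512x3 uint8, blue, green, red), "fov_y" (degrees; the focal length in pixels is half the picture's height over the tangent of half this angle, whatever the lens; pixels are square), "cx", "cy" (the principal point, pixels), "R" (3x3) and "t" (3): a world point X has camera coordinates R X + t. Camera axes: x right, y down, z forward; pixel columns grow to the right and rows downward; lengths in m; the calibration is good to about 2 mm. A picture is of the moment at which its call begins. There is no depth.
- workorder.hand_in(): hands the job in; it is judged then, once.
The state is a dict: "t": time; "joints": joint angles; "joint_velocities": joint speeds; "joint_torque": joint torques, N m; "eef_pos": TCP position; "tcp_rot": TCP orientation; "ft_force": force on the tool from outside, world axes, zero at the start; "torque": the same for the moment, N m; "gripper_width": opening from 0.0 (shut) to 1.0 (fully open); "grip_force": force on a finger pad.
Only numpy, scipy, OpenCV 4.12 (cv2) and the standard library are available. Lean on these libraries where they do the work, as an engineer would, in place of code of your own. Each camera call takes 0.05 s, during which the arm holds its last target. There are 200 camera calls.

## Working session

There is one attempt and no reset: what is moved stays moved. The work goes in short steps, Python scripts to look and compute and a tool call to move; the robot and the scene stay as the last step left them, time stands still between calls to the robot, and variables do not carry over. Pictures are saved under pics/ and viewed, at most 10 in all, crops included, and the job is handed in when it is done.

Besides the shell and the picture viewer there is one more tool, called after "Emit:" by a JSON object that holds its "op" and its "data". play_rows: Moves the arm, as the interface text tells. Its arguments: {"type":"object","properties":{"series":{"type":"array","items":{"type":"array"}},"force":{"type":"number"}},"required":["series"]}

```bash
mkdir -p pics
cat > h.py <<'E'
import numpy as np, cv2
from cell import state, viewer, workorder
def cap(n,f=None):
    c=viewer.capture(n)
    if f: cv2.imwrite('pics/'+f,c['frame'])
    return c
def foc(c): return c['frame'].shape[0]/2/np.tan(np.radians(c['fov_y'])/2)
def ray(c,u,v,z):
    f=foc(c);R=np.array(c['R']);t=np.array(c['t'])
    d=R.T@np.array([(u-c['cx'])/f,(v-c['cy'])/f,1]);o=-R.T@t
    return o+d*(z-o[2])/d[2]
def proj(c,X):
    p=np.array(c['R'])@np.array(X)+np.array(c['t']);f=foc(c)
    return p[:2]/p[2]*f+[c['cx'],c['cy']]
E
python3 - <<'E'
from h import *
for n in('scene','top'):
    c=cap(n,n+'0.png');print(n,c['fov_y'],c['cx'],c['cy'],np.round(-np.array(c['R']).T@c['t'],3),np.round(c['R'],2).tolist())
a=cv2.imread('pics/scene0.png');b=cv2.imread('pics/top0.png')
s=state();print(s)
E
```

```text
scene 42.890542243186374 259.3443573535441 192.78293642887095 [ 1.143 -0.87   1.011] [[0.84, 0.54, -0.0], [0.36, -0.57, -0.74], [-0.4, 0.62, -0.68]]
top 44.62525472333013 251.57777955834763 198.6392264885734 [ 0.461 -0.023  1.18 ] [[-0.0, -1.0, 0.01], [-0.99, 0.0, -0.12], [0.12, -0.01, -0.99]]
{'t': 0.1, 'joints': array([-1.18171284,  0.60006228, -0.00254407,  1.6000083 ,  0.00178562,
        0.94288375, -0.07977974]), 'joint_velocities': array([-0.00163388, -0.00321162,  0.00101152, -0.00085225, -0.00022278,
       -0.00058375,  0.00074315]), 'joint_torque': array([ 6.30444978e-03, -7.66557813e+01,  1.50218524e+00, -2.52940929e+01,
       -5.23805141e-02,  1.35790603e-02,  6.29802412e-05]), 'eef_pos': array([0.3254794 , 0.64750227, 0.30194868]), 'tcp_rot': array([-7.24900300e-01, -3.05660931e+00,  2.11193403e-03]), 'ft_force': array([ 0.18240676, -0.20373337, -0.18943112]), 'torque': array([ 0.0114316 , -0.03131585, -0.02160387]), 'grip_force': 0.0, 'gripper_width': 0.9974199079294873}
```

View pics/scene0.png

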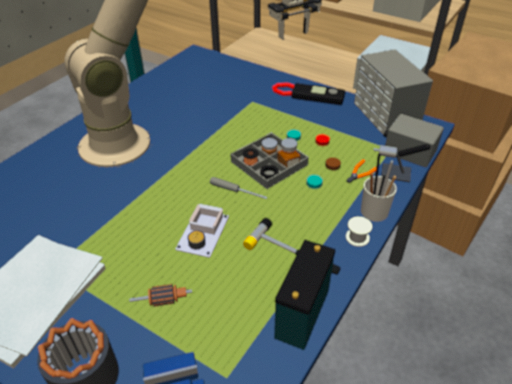

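View pics/top0.png

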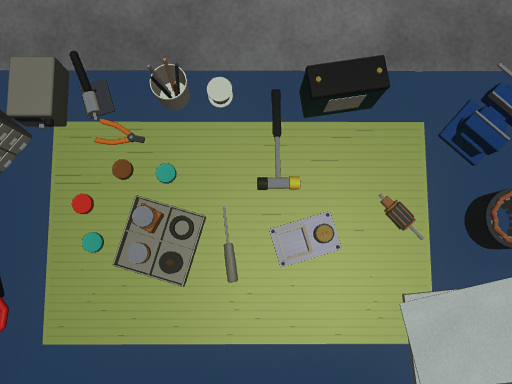

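The top view shows the tray near (160,240). It holds two grey caps: one at (144,216) with amber corners showing, and one at (138,254). The stand is at (293,243), with its brass-wool cup at (324,233). I'll enlarge both to confirm which is the jar.

Run:
```python
import cv2,numpy as np
b=cv2.imread('pics/top0.png');s=cv2.imread('pics/scene0.png')
r=lambda i:cv2.resize(i,(400,400),interpolation=cv2.INTER_CUBIC)
cv2.imwrite('pics/crop0.png',np.hstack([r(b[190:290,110:210]),r(b[193:293,255:355])]))
cv2.imwrite('pics/crop1.png',np.hstack([r(s[110:210,220:320]),r(s[185:265,170:250])]))
```

```text
(no output)
```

View pics/crop0.png

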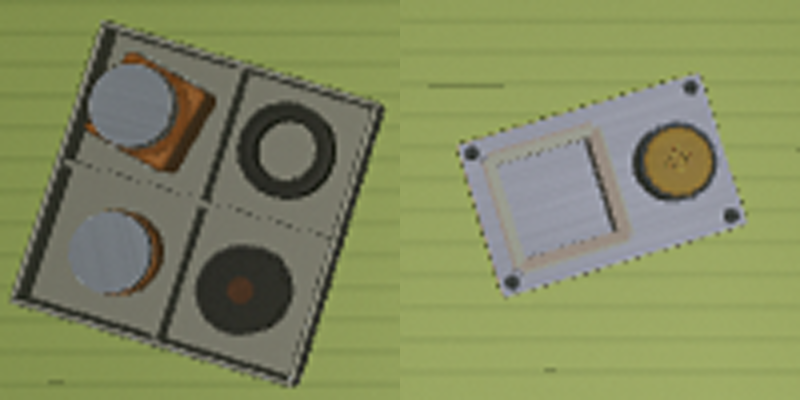

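View pics/crop1.png

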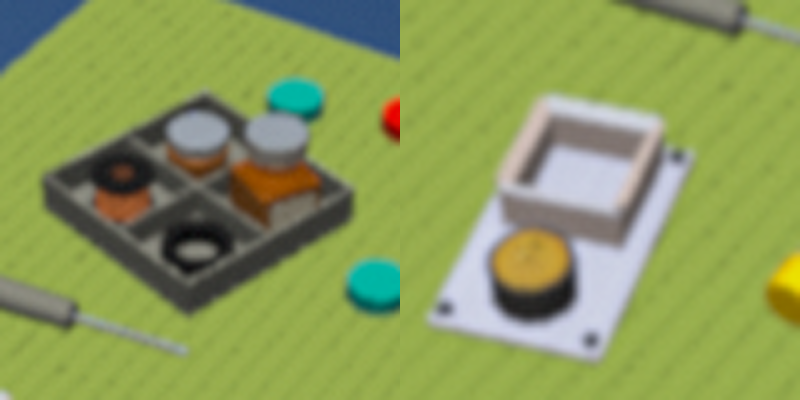

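The crops confirm it. The tall square amber jar is the one with the cap at top (143,216) and scene (289,144), since it has a square shoulder and stands higher. The cap at (138,254) belongs to the low round pot. The brown, red and turquoise discs are decoys.

```bash
cat > m.py <<'E'
from h import *
def big(m):
    cs,_=cv2.findContours(m.astype(np.uint8),cv2.RETR_EXTERNAL,cv2.CHAIN_APPROX_NONE);return max(cs,key=cv2.contourArea)
def sub(fr,r0,r1,c0,c1):
    m=np.zeros(fr.shape[:2],bool);m[r0:r1,c0:c1]=1;return m
E
python3 - <<'E'
from m import *
c=cap('top');s=cap('scene')
def grey(c,box):
    h=cv2.cvtColor(c['frame'],cv2.COLOR_BGR2HSV).astype(int);B,G,R=[c['frame'][...,i].astype(int) for i in range(3)]
    return (B-R>4)&(B>110)&sub(c['frame'],*box)
for n,cc,box in(('top',c,(200,232,128,160)),('scene',s,(136,152,279,300))):
    k=big(grey(cc,box));e=cv2.fitEllipse(cv2.convexHull(k));x,y,w,h=cv2.boundingRect(k)
    print(n,e,(x,y,w,h),cv2.contourArea(k))
    for z in(.0865,.078):print(z,ray(cc,*e[0],z).round(4))
    P=np.array([ray(cc,*p[0],.0865)[:2] for p in k]);print('diam',np.ptp(P,0))
# amber
h=cv2.cvtColor(c['frame'],cv2.COLOR_BGR2HSV).astype(int)
m=(h[...,0]<20)&(h[...,1]>120)&sub(c['frame'],195,240,128,168)
k=big(m);P=np.array([ray(c,*p[0],.048)[:2] for p in k],np.float32)*1000
r=cv2.minAreaRect(P);print('amber rect',r)
# lip
B,G,R=[c['frame'][...,i].astype(int) for i in range(3)]
m=(R-B>=0)&(R>G)&sub(c['frame'],215,270,268,320)
k=big(cv2.morphologyEx(m.astype(np.uint8),cv2.MORPH_CLOSE,np.ones((3,3))))
P=np.array([ray(c,*p[0],.041)[:2] for p in k],np.float32)*1000
print('lip',cv2.minAreaRect(P),cv2.minAreaRect(k))
m=(h[...,0]<28)&(h[...,1]>110)&(R>100)&(R>G+15)&sub(c['frame'],220,250,308,340)
k=big(m);(u,v),q=cv2.minEnclosingCircle(k);print('cup',u,v,q,ray(c,u,v,.041))
E
```

```text
top ((142.0098419189453, 215.74484252929688), (19.386194229125977, 19.73333168029785), 87.08673858642578) (133, 206, 19, 20) 279.0
0.0865 [0.5565 0.2248 0.0865]
0.078 [0.5573 0.2267 0.078 ]
diam [0.0446141  0.04254128]
scene ((290.6007080078125, 140.8413543701172), (11.330145835876465, 19.003583908081055), 69.82276916503906) (281, 136, 19, 12) 115.5
0.0865 [0.5553 0.2393 0.0865]
0.078 [0.5498 0.2495 0.078 ]
diam [0.04506286 0.06978955]
amber rect ((548.1544799804688, 209.68800354003906), (38.42547607421875, 54.663536071777344), 63.501277923583984)
lip ((497.197509765625, -133.54193115234375), (75.65350341796875, 75.89032745361328), 16.620655059814453) ((293.4905090332031, 241.611572265625), (31.403858184814453, 31.195886611938477), 73.0724868774414)
cup 324.2272644042969 233.0 8.466980934143066 [ 0.51781662 -0.20864814  0.041     ]
```

Run:
```python
from m import *
from scipy.spatial.transform import Rotation as Ro
c=cap('top');s=cap('scene')
print('top',ray(c,143,216,.0865),'scene',ray(s,289,143.5,.0865))
x,y=ray(c,143,216,.0865)[:2]
st=state();R=Ro.from_rotvec(st['tcp_rot']).as_matrix();print(st['t'],R.round(3).tolist(),'psi x',np.degrees(np.arctan2(R[1,0],R[0,0])))
# amber shoulder edges: fit lines on lower-right & upper right sides
h=cv2.cvtColor(c['frame'],cv2.COLOR_BGR2HSV).astype(int)
m=(h[...,0]<20)&(h[...,1]>120)&sub(c['frame'],195,240,128,168)
k=big(m);P=np.array([ray(c,*p[0],.048)[:2] for p in k])*1000
hu=cv2.approxPolyDP(cv2.convexHull(P.astype(np.float32)),3,True)[:,0]
print(hu.round(1).tolist());d=np.roll(hu,-1,0)-hu;print([(round(float(np.hypot(*a))),round(float(np.degrees(np.arctan2(a[1],a[0]))%90),1)) for a in d])
```

```text
top [0.55593193 0.22242302 0.0865    ] scene [0.55794127 0.22441015 0.0865    ]
0.3 [[-0.893, 0.449, -0.0], [0.449, 0.893, -0.001], [-0.0, -0.001, -1.0]] psi x 153.3086513669433
[[581.2000122070312, 214.6999969482422], [532.7000122070312, 237.60000610351562], [520.5999755859375, 215.60000610351562], [520.5, 206.0], [561.7000122070312, 182.8000030517578]]
[(54, 64.7), (25, 61.2), (10, 89.9), (47, 60.6), (37, 58.6)]
```

Emit:
{"op": "play_rows", "data": {"series": [[[0,0,0],-10,0],[[0,0,0],0,0]], "force": 15}}

```text
t: 0.55
eef_pos: [0.3257, 0.6476, 0.3027]
tcp_rot: [-0.457, -3.108, 0.0]
ft_force: [0.1, 0.6, -0.4]
gripper_width: 1.003
grip_force: 0.0
```

Emit:
{"op": "play_rows", "data": {"series": [[[-14,-14,4],0,0],[[-28.5,-28.5,8.5],0,0],[[-28.5,-28.5,8.5],0,0],[[-28.5,-28.5,8.5],0,0],[[-28.5,-28.5,8.5],0,0],[[-28.5,-28.5,8.5],0,0],[[-28.5,-28.5,8.5],0,0],[[-28.5,-28.5,8.5],0,0],[[-28.5,-28.5,8.5],0,0],[[-28.5,-28.5,8.5],0,0],[[-28.5,-28.5,8.5],0,0],[[-28.5,-28.5,8.5],0,0],[[-15.5,-13,5],0,0],[[0,0,0],0,0],[[0,0,0],0,0]]}}

```text
t: 2.42
eef_pos: [0.5558, 0.2246, 0.2005]
tcp_rot: [-0.454, -3.108, -0.001]
ft_force: [-0.1, 0.3, -0.2]
gripper_width: 0.998
grip_force: 0.0
```

```bash
cat > rel.py <<'E'
from m import *
from scipy.spatial.transform import Rotation as Ro
def rel(target):
    st=state();R=Ro.from_rotvec(st['tcp_rot']).as_matrix()
    print('t',st['t'],'pos',st['eef_pos'].round(4),'psi',round(float(np.degrees(np.arctan2(R[1,0],R[0,0]))),2),'tilt',R[:2,2].round(4),'j',st['joints'].round(2),'F',st['ft_force'].round(1),'M',st['torque'].round(2),'w',round(st['gripper_width'],3),round(st['grip_force'],1))
    print('tool delta mm',((R.T@(np.array(target)-st['eef_pos']))*1000).round(1))
E
python3 - <<'E'
from rel import *
rel([.557,.2234,.143])
c=cap('top','t1.png');s=cap('scene','s1.png')
r=lambda i:cv2.resize(i,(400,400),interpolation=cv2.INTER_CUBIC)
cv2.imwrite('pics/c1.png',np.hstack([r(c['frame'][180:280,90:190]),r(s['frame'][80:180,240:340])]))
E
```

```text
t 2.425 pos [0.5558 0.2246 0.2005] psi 163.37 tilt [-0.0001  0.001 ] j [-0.42  0.58 -0.08  1.98  0.08  0.59  0.72] F [-0.1  0.3 -0.2] M [0.04 0.07 0.02] w 0.998 0.0
tool delta mm [-1.6 -0.9 57.5]
```

View pics/c1.png

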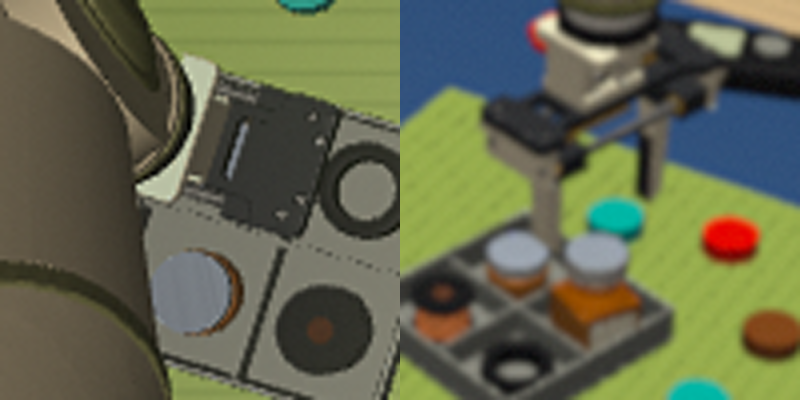

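The gripper straddles the jar's cap: in the scene crop the fingers are at about (545,230) and (650,190), with the cap between them at (597,258). I'll descend and grip lightly to centre, then open, turn 90° and grip again.

Emit:
{"op": "play_rows", "data": {"series": [[[-1.6,-0.9,14],0,0],[[0,0,20],0,0],[[0,0,16],0,0],[[0,0,7.5],0,0],[[0,0,0],0,0.3],[[0,0,0],0,0.4],[[0,0,0],0,0.5],[[0,0,0],0,0.6],[[0,0,0],0,0.6]], "force": 8}}

```text
t: 3.65
eef_pos: [0.558, 0.2222, 0.1431]
tcp_rot: [0.456, 3.107, 0.002]
ft_force: [1.0, 1.4, 2.2]
gripper_width: 0.54
grip_force: 8.0
```

Emit:
{"op": "play_rows", "data": {"series": [[[0,0,0],0,0.2],[[0,0,0],0,0.2],[[0,0,0],10,0.2],[[0,0,0],10,0.2],[[0,0,0],10,0.2],[[0,0,0],10,0.2],[[0,0,0],10,0.2],[[0,0,0],10,0.2],[[0,0,0],10,0.2],[[0,0,0],10,0.2],[[0,0,0],10,0.3],[[0,0,0],0,0.4],[[0,0,0],0,0.5],[[0,0,0],0,0.6],[[0,0,0],0,0.6]]}}

```text
t: 5.52
eef_pos: [0.5577, 0.2216, 0.1426]
tcp_rot: [-2.519, -1.877, 0.0]
ft_force: [-0.1, 0.3, -1.0]
gripper_width: 0.539
grip_force: 8.0
```

Run:
```python
from rel import *
rel([.497,-.1335,.143+.002])
```

```text
t 5.525 pos [0.5577 0.2216 0.1426] psi 73.36 tilt [-0.0002  0.    ] j [-0.7   0.69  0.34  2.03 -0.47  0.5  -0.3 ] F [-0.1  0.3 -1. ] M [-0.07  0.12  0.01] w 0.539 8.0
tool delta mm [-357.6   43.6   -2.4]
```

Emit:
{"op": "play_rows", "data": {"series": [[[0,0,0],0,0.7],[[0,0,0],0,0.7],[[0,0,-4],0,0.7],[[0,0,-10],0,0.7],[[0,0,-14],0,0.7],[[0,0,-16],0,0.7],[[0,0,-16],5,0.7],[[0,0,-14],10,0.7],[[0,0,-9],10,0.7],[[0,0,-3],10,0.7],[[0,0,0],10,0.7],[[0,0,0],0,0.7]], "force": 45}}

```text
t: 7.02
eef_pos: [0.5576, 0.2222, 0.2295]
tcp_rot: [3.045, 0.771, 0.001]
ft_force: [0.3, 0.6, -1.7]
gripper_width: 0.533
grip_force: 45.0
```

Run:
```python
from rel import *
rel([.497,-.1335,.2286])
```

```text
t 7.025 pos [0.5576 0.2222 0.2295] psi 28.41 tilt [0.0006 0.0001] j [-0.91  0.63  0.68  1.99 -0.59  0.73 -0.94] F [ 0.3  0.6 -1.7] M [-0.02  0.22 -0.05] w 0.533 45.0
tool delta mm [-222.5  284.     0.8]
```

Emit:
{"op": "play_rows", "data": {"series": [[[-7,9,0],0,0.7],[[-16,20,0],0,0.7],[[-22,28,0],0,0.7],[[-24,31,0],0,0.7],[[-24,31,0],0,0.7],[[-24,31,0],0,0.7],[[-24,31,0],0,0.7],[[-24,31,0],0,0.7],[[-24,31,0],0,0.7],[[-18,22,0],0,0.7],[[-11,13,0],0,0.7],[[-4.5,6,0],0,0.7],[[0,0,0],0,0.7],[[0,0,0],0,0.7]]}}

```text
t: 8.78
eef_pos: [0.4967, -0.1328, 0.2286]
tcp_rot: [-3.045, -0.771, 0.0]
ft_force: [0.4, 1.1, -2.9]
gripper_width: 0.531
grip_force: 45.0
```

Run:
```python
from rel import *
rel([.497,-.1335,.2286])
c=cap('top','t2.png');s=cap('scene','s2.png')
r=lambda i:cv2.resize(i,(400,400),interpolation=cv2.INTER_CUBIC)
cv2.imwrite('pics/c2.png',np.hstack([r(c['frame'][190:290,240:340]),r(s['frame'][160:260,160:260])]))
```

```text
t 8.775 pos [ 0.4967 -0.1328  0.2286] psi 28.41 tilt [-0.0002  0.0004] j [-0.27  0.53  0.61  2.17 -0.54  0.59 -0.34] F [ 0.4  1.1 -2.9] M [-0.01  0.17  0.06] w 0.531 45.0
tool delta mm [-0.1  0.8 -0. ]
```

View pics/c2.png

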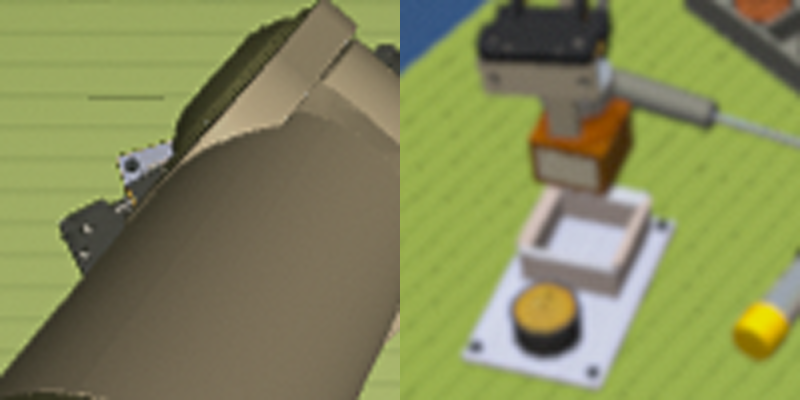

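The top view is blocked by the arm. The scene view shows the jar hanging level above the pocket. I'll compare the bottom edges of the jar and the stand.

Run:
```python
from rel import *
c=cap('scene');fr=c['frame']
h=cv2.cvtColor(fr,cv2.COLOR_BGR2HSV).astype(int)
m=((h[...,0]<22)&(h[...,1]>60)&sub(fr,182,212,185,222))
B,G,R=[fr[...,i].astype(int) for i in range(3)]
cv2.imwrite('pics/c3.png',cv2.resize(np.hstack([fr[175:255,180:240],cv2.cvtColor((m*255).astype(np.uint8),cv2.COLOR_GRAY2BGR)[175:255,180:240]]),None,fx=6,fy=6,interpolation=cv2.INTER_CUBIC))
a=lambda p,q,z:(lambda d:(round(float(np.hypot(*d)*1000),1),round(float(np.degrees(np.arctan2(d[1],d[0]))%90),1)))((ray(c,*q,z)-ray(c,*p,z))[:2])
P=lambda x,y:(160+(x-400)/4,160+y/4)
print('jar',a(P(533,183),P(602,193),.09),a(P(602,193),P(628,150),.09))
print('jar shoulder front',a(P(532,146),P(606,157),.134))
print('plate',a(P(463,356),P(600,386),.006),a(P(600,386),P(675,225),.006))
print('jar corner',ray(c,*P(602,193),.09), 'shoulder corner',ray(c,*P(606,157),.134))
```

```text
jar (48.5, 20.8) (44.9, 13.1)
jar shoulder front (50.6, 20.3)
plate (98.2, 16.8) (156.8, 16.5)
jar corner [ 0.52584063 -0.14487245  0.09      ] shoulder corner [ 0.53738203 -0.15097119  0.134     ]
```

View pics/c3.png

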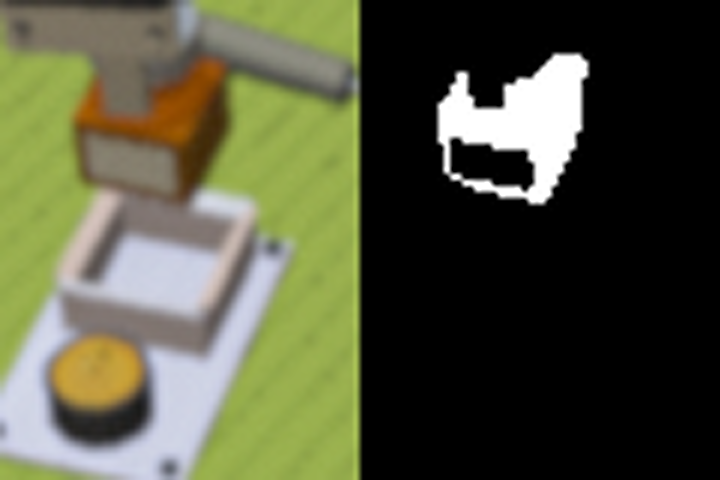

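Run:
```python
from rel import *
c=cap('scene')
a=lambda p,q,z:(lambda d:(round(float(np.hypot(*d)*1000),1),round(float(np.degrees(np.arctan2(d[1],d[0]))%90),1)))((ray(c,*q,z)-ray(c,*p,z))[:2])
P=lambda x,y:(180+x/6-.4,175+y/6-.4)
print('shoulder',a(P(78,122),P(185,138),.134),a(P(185,138),P(228,62),.134))
print('label top',a(P(84,136),P(178,152),.126),'bottom',a(P(85,184),P(180,199),.09),a(P(180,199),P(215,140),.09))
print('lip out',a(P(62,292),P(208,322),.041),a(P(208,322),P(256,210),.041))
print('lip corners',[ray(c,*P(*p),.041)[:2].round(4) for p in((62,292),(208,322),(256,210),(110,188))])
```

```text
shoulder (49.0, 20.2) (52.5, 15.0)
label top (43.6, 18.7) bottom (44.8, 19.8) (41.0, 13.6)
lip out (70.8, 16.9) (74.6, 18.7)
lip corners [array([ 0.4805, -0.1841]), array([ 0.5483, -0.1636]), array([ 0.5244, -0.0929]), array([ 0.457 , -0.1179])]
```

Run:
```python
from rel import *
c=cap('scene');fr=c['frame'];t=cv2.imread('pics/top0.png');ct=cap('top')
h=cv2.cvtColor(fr,cv2.COLOR_BGR2HSV).astype(int);B,G,R=[fr[...,i].astype(int) for i in range(3)]
m=(R>G+15)&(R-B>60)&sub(fr,228,246,184,210)
k=big(m);e=cv2.fitEllipse(k);P=np.array([ray(c,*p[0],.041)[:2] for p in k])
print('cup scene',e,ray(c,*e[0],.041),np.ptp(P,0))
# plate in scene & top: bluish-white
ht=cv2.cvtColor(t,cv2.COLOR_BGR2HSV).astype(int)
green=(ht[...,0]>25)&(ht[...,0]<45)&(ht[...,1]>80)
m=~green&sub(t,205,272,262,348);k=big(cv2.morphologyEx(m.astype(np.uint8),cv2.MORPH_OPEN,np.ones((5,5))))
P=np.array([ray(ct,*p[0],.006)[:2] for p in k],np.float32)*1000;print('plate top',cv2.minAreaRect(P))
print('plate TL corners proj in scene',[proj(c,[*(q/1000),.006]).round(1).tolist() for q in cv2.boxPoints(cv2.minAreaRect(P))])
q=[(.497,-.1335)+.0365*np.array([[np.cos(.284),-np.sin(.284)],[np.sin(.284),np.cos(.284)]])@np.array(v) for v in((-1,-1),(1,-1),(1,1),(-1,1))]
print('lip proj x6 crop',[((proj(c,[*v,.041])+.4-[180,175])*6).round(0).tolist() for v in q])
print('cup top->scene',proj(c,[.5178,-.2086,.041]))
q=[(.4967,-.1328)+.028*np.array([[np.cos(.3),-np.sin(.3)],[np.sin(.3),np.cos(.3)]])@np.array(v) for v in((-1,-1),(1,-1),(1,1))]
print('jar bottom, shoulder proj x6',[[((proj(c,[*v,z])+.4-[180,175])*6).round(0).tolist() for v in q] for z in(.09,.134)])
```

```text
cup scene ((195.88717651367188, 236.57481384277344), (11.166705131530762, 14.489038467407227), 77.55786895751953) [ 0.52479946 -0.21450661  0.041     ] [0.0383524  0.04154925]
plate top ((505.4066467285156, -166.0365753173828), (100.13471984863281, 160.98464965820312), 16.59417152404785)
plate TL corners proj in scene [[195.9, 208.7], [174.2, 248.8], [209.1, 256.5], [228.3, 215.3]]
lip proj x6 crop [[55.0, 278.0], [204.0, 310.0], [257.0, 202.0], [113.0, 173.0]]
cup top->scene [195.17773237 234.16553889]
jar bottom, shoulder proj x6 [[[70.0, 192.0], [187.0, 215.0], [228.0, 133.0]], [[60.0, 121.0], [181.0, 144.0], [222.0, 61.0]]]
```

Run:
```python
from rel import *
c=cap('scene');fr=c['frame'];s0=cv2.imread('pics/scene0.png')
h=cv2.cvtColor(s0,cv2.COLOR_BGR2HSV).astype(int)
green=(h[...,0]>25)&(h[...,0]<45)&(h[...,1]>80)
m=~green&sub(s0,195,265,168,236);k=big(cv2.morphologyEx(m.astype(np.uint8),cv2.MORPH_OPEN,np.ones((3,3))))
hull=cv2.approxPolyDP(cv2.convexHull(k),1.5,True)[:,0];print('stand hull px',hull.tolist())
print('on .006:',[(ray(c,*p,.006)[:2]*1000).round(0).tolist() for p in hull])
B,G,R=[s0[...,i].astype(int) for i in range(3)]
# row profile through lip front and cup, brightness
for col in(196,):print('col',col,[(r,int(R[r,col]),int(B[r,col])) for r in range(203,250)])
for col in(205,):print('col',col,[(r,int(R[r,col]),int(B[r,col])) for r in range(203,262)])
th=.284;Rm=np.array([[np.cos(th),-np.sin(th)],[np.sin(th),np.cos(th)]])
f=lambda x,y,z:proj(c,[*(np.array([.497,-.1335])+Rm@np.array([x,y])/1000),z]).round(1).tolist()
for n,a in {'lip top front mid':(0,-36.5,.041),'lip top back mid':(0,36.5,.041),'wall floor front':(0,-30,.006),'floor back':(0,30,.006),'back wall top straight':(0,30,.034),'cup ctr':(0,-78,.041),'cup front':(0,-102,.041),'cup back':(0,-54,.041)}.items(): print(n,f(*a))
```

```text
stand hull px [[228, 215], [209, 257], [176, 250], [177, 243], [198, 204], [220, 207]]
on .006: [[529.0, -74.0], [577.0, -230.0], [487.0, -258.0], [473.0, -237.0], [427.0, -84.0], [490.0, -60.0]]
col 196 [(203, 151, 78), (204, 159, 93), (205, 167, 113), (206, 179, 135), (207, 188, 152), (208, 200, 169), (209, 204, 178), (210, 209, 184), (211, 206, 183), (212, 199, 176), (213, 183, 161), (214, 162, 142), (215, 133, 118), (216, 110, 98), (217, 95, 83), (218, 90, 82), (219, 93, 86), (220, 106, 105), (221, 132, 135), (222, 167, 175), (223, 187, 197), (224, 170, 175), (225, 142, 136), (226, 129, 115), (227, 126, 113), (228, 126, 113), (229, 125, 110), (230, 136, 94), (231, 168, 72), (232, 183, 55), (233, 179, 54), (234, 179, 57), (235, 183, 57), (236, 182, 60), (237, 184, 62), (238, 190, 64), (239, 193, 62), (240, 194, 61), (241, 185, 62), (242, 150, 63), (243, 97, 55), (244, 53, 46), (245, 41, 37), (246, 39, 37), (247, 38, 35), (248, 62, 65), (249, 117, 133)]
col 205 [(203, 155, 84), (204, 167, 130), (205, 191, 189), (206, 206, 219), (207, 201, 216), (208, 174, 179), (209, 143, 136), (21
[... 408 characters left out ...]
4, 186, 214), (235, 175, 203), (236, 159, 183), (237, 149, 171), (238, 143, 165), (239, 138, 158), (240, 133, 151), (241, 132, 149), (242, 129, 147), (243, 129, 148), (244, 137, 156), (245, 160, 182), (246, 183, 206), (247, 197, 223), (248, 204, 227), (249, 204, 227), (250, 204, 226), (251, 202, 225), (252, 194, 221), (253, 196, 222), (254, 200, 224), (255, 189, 203), (256, 165, 151), (257, 146, 96), (258, 145, 73), (259, 144, 73), (260, 142, 72), (261, 146, 74)]
lip top front mid [201.1, 223.6]
lip top back mid [210.4, 205.8]
wall floor front [203.0, 230.6]
floor back [210.4, 216.0]
back wall top straight [209.8, 209.1]
cup ctr [195.5, 234.3]
cup front [192.2, 240.7]
cup back [198.8, 228.0]
```

Pocket centre estimate is (0.498, -0.1345) with yaw about 16.6°. The jar's yaw is about 17°, so they already match. I'll descend in stages and watch the force.

Emit:
{"op": "play_rows", "data": {"series": [[[0.3,2,8],0,0.7],[[0,0,14],0,0.7],[[0,0,13],0,0.7],[[0,0,8],0,0.7],[[0,0,5],0,0.7],[[0,0,4],0,0.7],[[0,0,4],0,0.7],[[0,0,0],0,0.7]]}}

```text
t: 10.12
eef_pos: [0.4975, -0.1357, 0.1729]
tcp_rot: [3.046, 0.768, 0.0]
ft_force: [-0.5, -0.8, -0.6]
gripper_width: 0.53
grip_force: 45.0
```

```bash
python3 -c "
from rel import *
rel([.498,-.1345,.1446])"
```

```text
t 10.125 pos [ 0.4975 -0.1357  0.1729] psi 28.29 tilt [ 0.0002 -0.0001] j [-0.18  0.61  0.49  2.21 -0.64  0.47 -0.25] F [-0.5 -0.8 -0.6] M [-0.21  0.36 -0.04] w 0.53 45.0
tool delta mm [ 1.  -0.8 28.3]
```

Emit:
{"op": "play_rows", "data": {"series": [[[0.5,-0.5,2],0,0.7],[[0,0,2],0,0.7],[[0,0,2],0,0.7],[[0,0,0],0,0.7]]}}

```text
t: 10.62
eef_pos: [0.4977, -0.1347, 0.1666]
tcp_rot: [3.046, 0.768, -0.001]
ft_force: [-2.4, -1.9, 0.5]
gripper_width: 0.534
grip_force: 45.0
```

```bash
python3 -c "
from rel import *
rel([.498,-.1345,.1446])"
```

```text
t 10.625 pos [ 0.4977 -0.1347  0.1666] psi 28.31 tilt [-0.0003 -0.0001] j [-0.17  0.62  0.48  2.21 -0.65  0.46 -0.24] F [-2.4 -1.9  0.5] M [-0.46  0.72  0.02] w 0.534 45.0
tool delta mm [ 0.4 -0.1 22. ]
```

Emit:
{"op": "play_rows", "data": {"series": [[[-1,0,2],0,0.7],[[0,0,4],0,0.7],[[0,0,4],0,0.7],[[0,0,4],0,0.7],[[0,0,0],0,0.7]]}}

```text
t: 11.25
eef_pos: [0.497, -0.1351, 0.1523]
tcp_rot: [-3.046, -0.768, 0.001]
ft_force: [-1.2, -0.5, -2.4]
gripper_width: 0.535
grip_force: 45.0
```

```bash
python3 -c "
from rel import *
rel([.498,-.1345,.1446])"
```

```text
t 11.25 pos [ 0.497  -0.1351  0.1523] psi 28.31 tilt [-0.0006  0.0002] j [-0.15  0.64  0.45  2.22 -0.68  0.42 -0.22] F [-1.2 -0.5 -2.4] M [-0.11  0.46  0.03] w 0.535 45.0
tool delta mm [ 1.2 -0.   7.7]
```

Nearly down, with about 7.7 mm left to the floor.

Emit:
{"op": "play_rows", "data": {"series": [[[-0.3,0,3],0,0.7],[[0,0,2.5],0,0.7],[[0,0,1.2],0,0.7],[[0,0,1],0,0.7],[[0,0,0.5],0,0.7],[[0,0,0],0,0.7]]}}

```text
t: 12.0
eef_pos: [0.4966, -0.1353, 0.1448]
tcp_rot: [-3.046, -0.768, -0.0]
ft_force: [-4.1, 0.1, 4.7]
gripper_width: 0.534
grip_force: 45.0
```

```bash
python3 -c "
from rel import *
rel([.498,-.1345,.1446])"
```

```text
t 12.0 pos [ 0.4966 -0.1353  0.1448] psi 28.31 tilt [0.0002 0.0003] j [-0.13  0.65  0.43  2.22 -0.69  0.4  -0.21] F [-4.1  0.1  4.7] M [-0.01  0.84  0.04] w 0.534 45.0
tool delta mm [ 1.6 -0.1  0.2]
```

Emit:
{"op": "play_rows", "data": {"series": [[[0,0,0],0,0.7],[[0,0,0],0,0.7],[[0,0,0],-3,0.7],[[0,0,0],-3,0.7]], "force": 60}}

```text
t: 12.5
eef_pos: [0.4968, -0.1362, 0.1448]
tcp_rot: [3.0, 0.927, 0.001]
ft_force: [-2.7, -2.6, 3.4]
gripper_width: 0.532
grip_force: 60.0
```

```bash
python3 -c "
from rel import *
rel([.4966,-.1353,.1448])"
```

```text
t 12.5 pos [ 0.4968 -0.1362  0.1448] psi 34.34 tilt [ 0.0008 -0.0014] j [-0.11  0.64  0.4   2.22 -0.65  0.39 -0.14] F [-2.7 -2.6  3.4] M [-0.84  0.79 -0.23] w 0.532 60.0
tool delta mm [ 0.4 -0.9 -0. ]
```

Emit:
{"op": "play_rows", "data": {"series": [[[0,0,0],-3,0.7],[[0,0,0],-3,0.7]]}}

```text
t: 12.75
eef_pos: [0.4972, -0.1359, 0.1447]
tcp_rot: [2.947, 1.085, 0.001]
ft_force: [-1.4, -3.2, 5.3]
gripper_width: 0.527
grip_force: 60.0
```

```bash
python3 -c "
from rel import *
rel([.4966,-.1353,.1448])"
```

```text
t 12.75 pos [ 0.4972 -0.1359  0.1447] psi 40.44 tilt [ 0.0012 -0.0009] j [-0.1   0.64  0.37  2.22 -0.61  0.38 -0.08] F [-1.4 -3.2  5.3] M [-1.    0.51 -0.29] w 0.527 60.0
tool delta mm [-0.1 -0.8 -0.1]
```

Emit:
{"op": "play_rows", "data": {"series": [[[0,0,0],-4,0.7],[[0,0,0],-4,0.7],[[0,0,0],-4,0.7],[[0,0,0],-4,0.7],[[0,0,0],-4,0.7],[[0,0,0],-4,0.7]]}}

```text
t: 13.5
eef_pos: [0.4973, -0.1354, 0.1451]
tcp_rot: [2.656, 1.676, 0.002]
ft_force: [-2.8, -2.2, 11.0]
gripper_width: 0.532
grip_force: 60.0
```

```bash
python3 -c "
from rel import *
rel([.4966,-.1353,.1448])"
```

```text
t 13.5 pos [ 0.4973 -0.1354  0.1451] psi 64.5 tilt [0.0014 0.0001] j [-0.03  0.62  0.27  2.22 -0.46  0.36  0.18] F [-2.8 -2.2 11. ] M [-0.56  0.52 -0.25] w 0.532 60.0
tool delta mm [-0.2 -0.7  0.3]
```

Emit:
{"op": "play_rows", "data": {"series": [[[0,0,0],-4,0.7],[[0,0,0],-4,0.7],[[0,0,0],-4,0.7],[[0,0,0],-4,0.7],[[0,0,0],-4,0.7]]}}

```text
t: 14.12
eef_pos: [0.4975, -0.1356, 0.1452]
tcp_rot: [2.324, 2.111, 0.002]
ft_force: [-1.1, -3.8, 10.6]
gripper_width: 0.524
grip_force: 60.0
```

```bash
python3 -c "
from rel import *
rel([.4966,-.1353,.1448])"
```

```text
t 14.125 pos [ 0.4975 -0.1356  0.1452] psi 84.51 tilt [ 0.002  -0.0003] j [ 0.03  0.61  0.18  2.21 -0.32  0.34  0.39] F [-1.1 -3.8 10.6] M [-0.73  0.5  -0.11] w 0.524 60.0
tool delta mm [ 0.2 -1.   0.4]
```

Emit:
{"op": "play_rows", "data": {"series": [[[0,0,-0.3],-3,0.7],[[0,0,-0.3],-3,0.7],[[0,0,0],-3,0.7]]}}

```text
t: 14.5
eef_pos: [0.4974, -0.1354, 0.1454]
tcp_rot: [2.152, 2.288, 0.001]
ft_force: [-0.2, -3.7, 5.1]
gripper_width: 0.531
grip_force: 60.0
```

```bash
python3 -c "
from rel import *
rel([.4966,-.1353,.1448])"
```

```text
t 14.5 pos [ 0.4974 -0.1354  0.1454] psi 93.51 tilt [ 0.0013 -0.0002] j [ 0.05  0.61  0.15  2.21 -0.26  0.34  0.48] F [-0.2 -3.7  5.1] M [-0.76  0.01 -0.03] w 0.531 60.0
tool delta mm [ 0.2 -0.8  0.6]
```

Emit:
{"op": "play_rows", "data": {"series": [[[0,0,0],-3,0.7],[[0,0,0],-2,0.7],[[0,0,0],0,0.7]]}}

```text
t: 14.88
eef_pos: [0.4973, -0.1354, 0.1453]
tcp_rot: [2.051, 2.378, 0.001]
ft_force: [-1.3, -2.8, 4.8]
gripper_width: 0.533
grip_force: 60.0
```

Run:
```python
from rel import *
rel([.4966,-.1353,.1448])
s=cap('scene')['frame']
cv2.imwrite('pics/c4.png',cv2.resize(s[175:255,160:260],None,fx=6,fy=6,interpolation=cv2.INTER_CUBIC))
```

```text
t 14.875 pos [ 0.4973 -0.1354  0.1453] psi 98.44 tilt [ 0.0011 -0.0002] j [ 0.07  0.6   0.13  2.21 -0.22  0.34  0.53] F [-1.3 -2.8  4.8] M [-0.77 -0.01 -0.04] w 0.533 60.0
tool delta mm [ 0.2 -0.7  0.5]
```

View pics/c4.png

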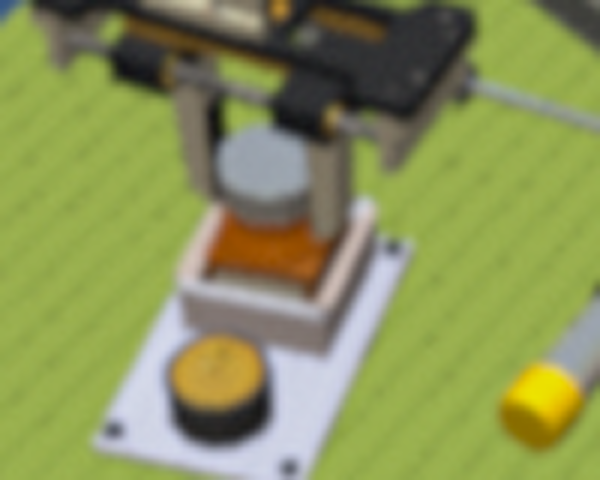

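The picture shows the jar square and seated in the pocket, with its shoulder at (265,245) just inside the lip. Torque is near zero after 70°, so I'll try a gentle lift.

Emit:
{"op": "play_rows", "data": {"series": [[[0,0,-1],0,0.7],[[0,0,-1.5],0,0.7],[[0,0,-1.5],0,0.7],[[0,0,-1.5],0,0.7],[[0,0,0],0,0.7]]}}

```text
t: 15.55
eef_pos: [0.4968, -0.1352, 0.1507]
tcp_rot: [-2.054, -2.377, -0.0]
ft_force: [-1.4, -0.8, -0.4]
gripper_width: 0.528
grip_force: 60.0
```

Run:
```python
from rel import *
rel([.4966,-.1353,.1448])
s=cap('scene')['frame'];o=cv2.imread('pics/c4.png')
a=cv2.resize(s[175:255,160:260],None,fx=6,fy=6,interpolation=cv2.INTER_CUBIC)
sh=lambda i:[i[r,260].tolist() for r in range(200,296,8)]
print(sh(o));print(sh(a))
```

```text
t 15.55 pos [ 0.4968 -0.1352  0.1507] psi 98.33 tilt [0. 0.] j [ 0.06  0.6   0.13  2.21 -0.22  0.35  0.52] F [-1.4 -0.8 -0.4] M [-0.25  0.08 -0.06] w 0.528 60.0
tool delta mm [-0.1 -0.2  5.9]
[[122, 124, 123], [88, 94, 98], [88, 95, 104], [63, 82, 115], [16, 67, 126], [0, 74, 145], [0, 82, 157], [1, 81, 154], [11, 75, 141], [46, 76, 119], [88, 106, 122], [128, 141, 147]]
[[85, 90, 94], [76, 87, 102], [49, 81, 128], [13, 68, 127], [0, 65, 127], [0, 75, 144], [0, 83, 156], [5, 82, 155], [12, 73, 138], [47, 75, 115], [91, 108, 123], [130, 141, 147]]
```

The shoulder pixels haven't changed and the cap has risen about 5 mm, so it's free. I'll lift it clear.

Emit:
{"op": "play_rows", "data": {"series": [[[0,0,-2],0,0.7],[[0,0,-3],0,0.7],[[0,0,-4],0,0.7],[[0,0,-4],0,0.7],[[0,0,-3],0,0.7],[[0,0,-2],0,0.7],[[0,0,0],0,0.7],[[0,0,0],0,0.7],[[0,0,0],0,0.7]]}}

```text
t: 16.73
eef_pos: [0.4967, -0.1353, 0.1685]
tcp_rot: [-2.054, -2.377, 0.0]
ft_force: [0.1, 0.4, -0.8]
gripper_width: 0.532
grip_force: 60.0
```

Run:
```python
from rel import *
rel([.4966,-.1353,.1448])
s=cap('scene')['frame']
cv2.imwrite('pics/c5.png',cv2.resize(s[175:255,160:260],None,fx=6,fy=6,interpolation=cv2.INTER_CUBIC))
```

```text
t 16.725 pos [ 0.4967 -0.1353  0.1685] psi 98.31 tilt [-0.0002 -0.    ] j [ 0.05  0.56  0.15  2.2  -0.21  0.39  0.52] F [ 0.1  0.4 -0.8] M [-0.01  0.06 -0.  ] w 0.532 60.0
tool delta mm [ 0.1 -0.1 23.7]
```

View pics/c5.png

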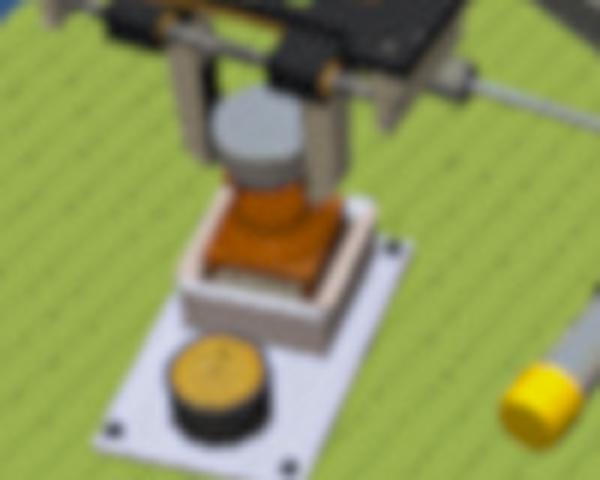

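The cap is held level about 8 mm above the exposed neck at (270,200). The jar is still home in the pocket, with its shoulder unmoved at (270,245).

```bash
python3 -c "
from cell import workorder
print(workorder.hand_in())"
```

```text
the job is handed in; nothing more can be done
None
```

The job is handed in at about 17 s of the 42 s: the jar stands home in the pocket, and the cap, unscrewed with a 70° anticlockwise turn, is held level about 8 mm above the open mouth.

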